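# Open the hardness tester's fuse box

### The job

Open the long fuse box so that its fuses can be checked: lift its cover plate straight up off the two pins by the bar handle, and lay it gently, flat and handle up, in the shallow steel tray, without dropping it. Leave the small square junction box closed.

Things in the scene. Friction and masses are not known exactly. Their poses are not given: they have to be found in the camera images.
- fuse_cover: The cover to lift: loose oblong aluminium plate, 144 (its x) x 94 x 4 mm, about 0.2 kg, with a black bar handle along x over its middle: 70 mm long, 12 mm wide, bar from 18 to 38 mm above the underside, on two posts. It lies on the fuse box's rim; 14 mm square holes at x = +-54 mm surround the pins. Origin: centre of its underside; z up. Same if turned half round.
- fuse_box: The long cream fuse box, fixed, 140 (x) x 90 x 60 mm high, open on top below its cover, ceramic fuses inside, a black cable gland on one short end. Two upright 8 mm steel pins with tapered tips at x = +-54 mm reach 18 mm above the rim. Origin: centre of its underside; the rim, where the cover's underside lies, is at z = 60 mm.
- tray: The shallow empty steel tray, fixed, 220 (x) x 170 mm outside, 212 x 162 mm inside, 18 mm high. Origin: centre of its underside; its inner floor is 4 mm above that.
- junction_cover: Leave alone: the other cover, a square aluminium plate 94 x 94 x 4 mm with a round black knob (28 mm wide, top 33 mm above the underside), on the small square cream junction box (90 x 90 x 60 mm high). Origin: centre of the plate's underside.
Things that resemble listed ones, but are neither listed nor needed, are in the scene too. Leave any blue or green look-alike of the fuse_cover alone.

How it is judged:
By the outcome, as a careful person would: the job done as asked, in the order asked, and still so for the second after the job is handed in, with the robot touching nothing.
It also fails if it takes over 40 s, if anything falls off the work surface, if the arm or the gripper's body presses on something with over 40 N, if the wrist force passes 120 N, or if a joint passes its speed limit or range.

### The arm

A 6-joint arm with a two-finger parallel gripper is mounted at the origin on the work surface. World frame = base frame: x ahead of the robot, y to its left, z up, the work surface at z = 0. Lengths are in m, angles in rad, forces in N, time in s.
With the tool pointing down it reaches from about 0.25 to 0.8 m from the base axis. Payload 8.5 kg.
Tool frame: the origin (TCP) lies between the finger pads; the fingertips stand 11 mm ahead of it and the grasp point (between the pads) lies 8 mm behind it; z points along the fingers, y is the line along which they close (so a half turn about z gives the same grasp; the last joint's range is limited). The gripper opens to 85 mm and grips with 20 to 120 N. Pads are 22 mm wide; open, the fingers measure 114 mm over their backs; the gripper's body (76 mm by 85 mm) begins 54 mm behind the grasp point. The pads swing forward as they close: fully open they stand 13 mm farther back than shut.
Start: joints at [1.297, 0.238, -0.013, 1.319, 0, 1.571], TCP at [0.142, 0.505, 0.221] pointing down, gripper open.
Joint ranges: [-2.66, 2.66], [-1.03, 1.9], [-1.14, 1.46], [-1.82, 2.27], [-1.45, 1.34], [-3.14, 3.14]. Speed limits (rad/s): [2.22, 2.22, 2.79, 3.14, 3.14, 3.14].

### API

Orientations are given as a rotation vector (axis times angle).
In Python, from workcell import arm, imaging, order gives the robot as it stands. The module is installed in compiled form; this text tells all that it offers.
- The arm moves only by the tool move_arm, never from a script. Its argument "increments" is a list of rows, each an object with "jaw": the gripper command: -1 is fully open, 1 is shut, values between are in proportion; "linear": the shift along the tool's x, y, z in cm, a list of three; "roll": the turn about the tool's z in rad. In form: [{"jaw": jaw, "linear": [tx, ty, tz], "roll": roll}, ...]. A call has 1 to 8 rows; each row shifts and turns the commanded pose from where the row before left it, along the tool's axes as they then stand; what a row does not reach is not made up. A row lasts 1/8 s, in which the tool goes at most 62.5 mm and 10.7 degrees, less where a joint would pass 70% of its speed; a pose out of reach is approached as far as the arm can. A call is refused whole if a number of a shift passes 6.25 or a number of a turn 0.188, either way. A call with a gripper value outside its range is refused whole. The fingers move at their own pace and stop on an object; "squeeze" is the grip in N (left out, the last holds). Time passes only in rows, so rows that do not move let the fingers close. It gives the time, the measured TCP pose, the force, the opening and the grip force at its end, in the units of the state.
- arm.observe(): the state, without advancing time (a new reading comes with each control period).
- imaging.camera(name): name is "scene" or "top"; returns a dict with "frame" (420x560x3 uint8, red, green, blue), "fx", "fy", "cx", "cy" (pixels), "cam_to_world" (4x4, takes a point from camera to world coordinates). Camera axes: x right, y up, looking along -z (the intrinsics and any distortion apply to the point x, -y, -z); pixel columns grow to the right and rows downward; lengths in m; the calibration is good to about 2 mm. A picture is of the moment at which its call begins. There is no depth.
- order.hand_in(): hands the job in; it is judged then, once.
The state is a dict: "clock": time; "qpos": joint angles; "dq": joint speeds; "joint_torque": joint torques, N m; "tcp_pos": TCP position; "orientation": TCP orientation; "ft_force": force on the tool from outside, world axes, zero at the start; "ft_torque": the same for the moment, N m; "grip_width": finger opening in m; "finger_force": force on a finger pad.
Only numpy, scipy, OpenCV 4.12 (cv2) and the standard library are available. Lean on these libraries where they do the work, as an engineer would, in place of code of your own. Each camera call takes 0.05 s, during which the arm holds its last target. There are 200 camera calls.

## Working session

There is one attempt and no reset: what is moved stays moved. The work goes in short steps, Python scripts to look and compute and a tool call to move; the robot and the scene stay as the last step left them, time stands still between calls to the robot, and variables do not carry over. Pictures are saved under pics/ and viewed, at most 10 in all, crops included, and the job is handed in when it is done.

Besides the shell and the picture viewer there is one more tool, called after "Emit:" as a command line: name --argument value ..., lists and objects as JSON in quotes. move_arm: Moves the arm, as the interface text tells. Its arguments: {"type":"object","properties":{"increments":{"type":"array"},"squeeze":{"type":"number"}},"required":["increments"]}

```bash
mkdir -p pics; cat > h.py <<'E'
import numpy as np, cv2
from workcell import arm, imaging, order
def snap(n,f):
    d=imaging.camera(n); np.savez(f'pics/{f}.npz',**{k:v for k,v in d.items()}); 
    cv2.imwrite(f'pics/{f}.png',d['frame'][:,:,::-1]); return d
def ray(d,u,v):
    c=np.array([(u-d['cx'])/d['fx'],-(v-d['cy'])/d['fy'],-1.]); M=np.array(d['cam_to_world'])
    return M[:3,3],M[:3,:3]@c
def onz(d,u,v,z):
    o,r=ray(d,u,v); return (o+r*(z-o[2])/r[2])
E
python3 - <<'E'
from h import *
a=snap('top','top0'); b=snap('scene','sc0')
print({k:v for k,v in a.items() if k!='frame'}); print({k:v for k,v in b.items() if k!='frame'}); print(arm.observe())
E
```

```text
{'fx': 436.2218729229082, 'fy': 436.2218729229082, 'cx': 280.26938237804154, 'cy': 211.71419330179316, 'cam_to_world': array([[-2.53362210e-02,  9.80258352e-01, -1.96090896e-01,
         2.84096349e-01],
       [-9.99678926e-01, -2.47755721e-02,  5.31194789e-03,
        -5.44369896e-02],
       [ 3.48817152e-04,  1.96162521e-01,  9.80571335e-01,
         1.03355969e+00],
       [ 0.00000000e+00,  0.00000000e+00,  0.00000000e+00,
         1.00000000e+00]])}
{'fx': 411.13787652867296, 'fy': 411.13787652867296, 'cx': 274.55041949198574, 'cy': 205.40868787514793, 'cam_to_world': array([[ 0.67965978, -0.56725511,  0.46506368,  0.89148508],
       [ 0.73351019,  0.52993975, -0.42558978, -0.46434467],
       [-0.00503776,  0.6303852 ,  0.77626614,  0.77257981],
       [ 0.        ,  0.        ,  0.        ,  1.        ]])}
{'clock': 0.1, 'qpos': array([ 1.29698683e+00,  2.38726197e-01, -1.41597560e-02,  1.31921059e+00,
        4.89305031e-06,  1.57079886e+00]), 'dq': array([-8.87599241e-07, -2.01465925e-03,  2.45568195e-03,  1.33289206e-03,
        1.67533859e-04, -4.83637120e-04]), 'joint_torque': array([ 3.85389267e-04, -5.39722824e+01,  3.46997738e+01,  1.34360703e-02,
        1.63295831e-04,  1.05036517e-05]), 'tcp_pos': array([0.14185443, 0.50507064, 0.22044306]), 'orientation': array([-4.28735629e-01, -3.11201554e+00,  2.02209807e-03]), 'ft_force': array([0.3193509 , 1.1683532 , 0.52609621]), 'ft_torque': array([ 0.00353919, -0.00571595,  0.02101954]), 'finger_force': 0.0, 'grip_width': 0.08519440375698915}
```

View pics/top0.png

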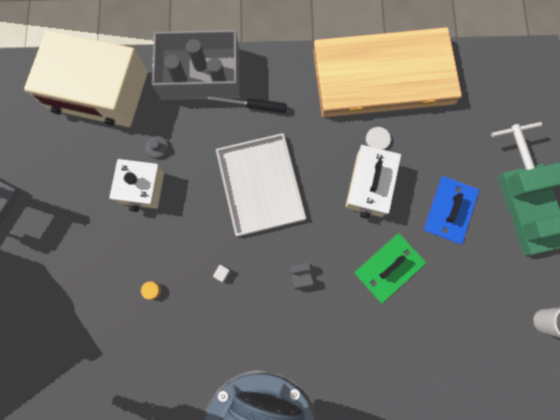

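View pics/sc0.png

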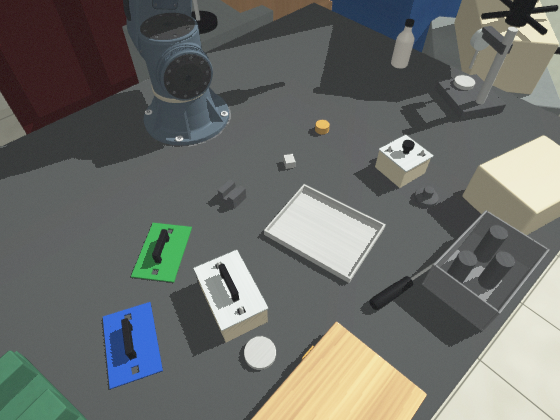

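The top view shows the aluminium-plated long box at about (375,178), with the tray at (261,185) and the square junction box at (137,183). The blue (452,210) and green (390,268) plates are look-alikes. The candidate that fits is (375,178): an oblong bare-aluminium plate with a bar handle and two pins, on a cream box with a gland. I'll confirm it in a crop and measure.

```bash
python3 - <<'E'
from h import *
d=dict(np.load('pics/top0.npz')); s=dict(np.load('pics/sc0.npz'))
def crop(d,u0,u1,v0,v1,k): return cv2.resize(d['frame'][v0:v1,u0:u1,::-1],None,fx=k,fy=k,interpolation=cv2.INTER_CUBIC)
A=crop(d,335,415,130,225,6); B=crop(s,185,275,240,345,5)
h=max(A.shape[0],B.shape[0]); P=lambda x:cv2.copyMakeBorder(x,0,h-x.shape[0],0,0,0)
m=np.hstack([P(A),P(B)]); m=m[:600,:]; m=cv2.resize(m,None,fx=800/m.shape[1],fy=800/m.shape[1]) if m.shape[1]>800 else m
print(m.shape); cv2.imwrite('pics/crop1.png',m)
def quad(d,box,z,thr,name):
    u0,u1,v0,v1=box; g=d['frame'][v0:v1,u0:u1].astype(int)
    mk=((g.min(2)>thr)&(g.max(2)-g.min(2)<18)).astype(np.uint8)
    c=max(cv2.findContours(mk,0,1)[0],key=cv2.contourArea); 
    c=cv2.convexHull(c)[:,0]+[u0,v0]
    w=np.array([onz(d,u+0,v+0,z)[:2] for u,v in c])
    r=cv2.minAreaRect((w*1000).astype(np.float32)); print(name,r,cv2.boxPoints(r).round().tolist())
def dark(d,box,z,name,thr=60):
    u0,u1,v0,v1=box; g=d['frame'][v0:v1,u0:u1]; mk=(g.max(2)<thr).astype(np.uint8)
    n,l,st,ce=cv2.connectedComponentsWithStats(mk)
    for i in range(1,n):
        if st[i,4]>60:
            v,u=np.where(l==i); w=np.array([onz(d,a+u0,b+v0,z)[:2] for a,b in zip(u,v)])
            print(name,st[i],(ce[i]+[u0,v0]).round(1),cv2.minAreaRect((w*1000).astype(np.float32)))
quad(d,(345,402,143,217),.064,150,'cover')
quad(d,(212,310,130,240),.018,100,'tray')
dark(d,(364,386,152,200),.098,'handle top')
dark(s,(215,242,256,306),.098,'handle scene')
E
```

```text
(490, 800, 3)
cover ((559.9910888671875, -280.41229248046875), (97.02704620361328, 165.64303588867188), 74.77423858642578) [[467.0, -305.0], [627.0, -349.0], [653.0, -255.0], [493.0, -212.0]]
tray ((578.8021240234375, -0.20733642578125), (273.7572937011719, 191.85916137695312), 11.88864517211914) [[425.0, 65.0], [465.0, -122.0], [733.0, -66.0], [693.0, 122.0]]
handle top [  7   9  10  30 116] [376.3 175.9] ((547.794921875, -274.7543029785156), (9.948135375976562, 70.51132202148438), 73.90702056884766)
handle scene [  4   8  20  37 265] [228.6 281.9] ((561.2072143554688, -279.62042236328125), (14.243087768554688, 81.00048828125), 73.96669006347656)
```

View pics/crop1.png

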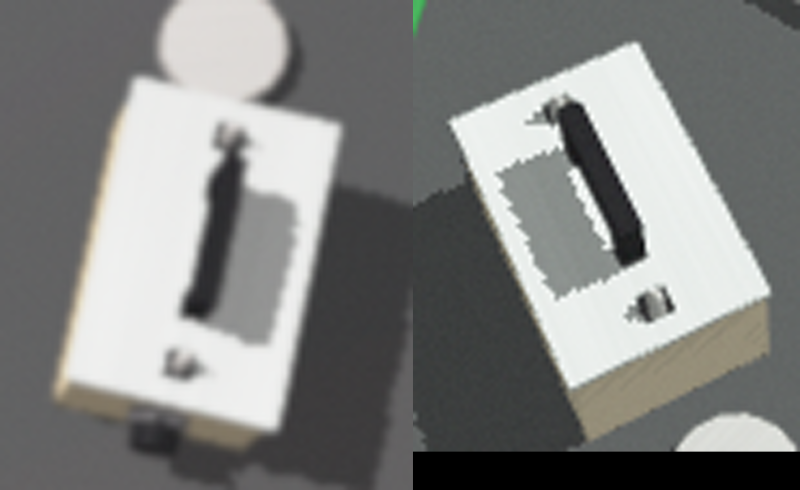

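The crop confirms it: bare aluminium plate, bar handle, two pins through the holes, cream box, gland. In top pixels the plate corners are at about (361,145), (401,154), (389,214), (347,204). I'll measure from the corners in both views.

```bash
python3 - <<'E'
from h import *
d=dict(np.load('pics/top0.npz')); s=dict(np.load('pics/sc0.npz'))
T=np.array([(137,78),(342,124),(278,432),(65,385)])/5.16+[334.6,129.6]
S=(np.array([(770,293),(570,388),(450,122),(636,42)])-[413,0])/4.30+[184.6,239.6]
def both(T,S,z):
  for n,c,q in(('top',d,T),('sc',s,S)):
    w=np.array([onz(c,*p,z)[:2] for p in q])*1000
    e=np.diff(np.vstack([w,w[:1]]),axis=0); print(n,w.round(0).tolist(),'ctr',w.mean(0).round(1),'edges',np.linalg.norm(e,axis=1).round(1),'ang',np.degrees(np.arctan2(e[:,1],e[:,0])).round(1))
both(T,S[[0,1,2,3]],.064)
for p,q in zip(T,S):
  pass
def tri(p,q):
  o1,r1=ray(d,*p);o2,r2=ray(s,*q);r1=r1/np.linalg.norm(r1);r2=r2/np.linalg.norm(r2)
  t=np.linalg.lstsq(np.c_[r1,-r2],o2-o1,rcond=None)[0];a=o1+r1*t[0];b=o2+r2*t[1];return (a+b)/2,np.linalg.norm(a-b)
for j in range(4): print('roll',j,[(tri(T[i],S[(i+j)%4])[0].round(3).tolist(),round(tri(T[i],S[(i+j)%4])[1],4)) for i in range(4)])
# tray: bright region
for n,c,box in(('top',d,(210,312,128,242)),('sc',s,(258,390,180,282))):
  u0,u1,v0,v1=box; g=c['frame'][v0:v1,u0:u1].astype(int)
  for thr in(85,120,170):
    mk=(g.min(2)>thr).astype(np.uint8)
    k=max(cv2.findContours(mk,0,1)[0],key=cv2.contourArea); h=cv2.convexHull(k)
    a=cv2.approxPolyDP(h,5,True)[:,0]+[u0,v0]
    w=np.array([onz(c,*p,.018 if thr<170 else .004)[:2] for p in a])*1000
    r=cv2.minAreaRect(w.astype(np.float32)); print(n,thr,a.tolist(),w.round().tolist(),r)
E
```

```text
top [[633.0, -253.0], [609.0, -344.0], [468.0, -305.0], [492.0, -212.0]] ctr [ 550.3 -278.4] edges [ 94.3 146.1  95.2 147.1] ang [-104.8  164.4   75.7  -16. ]
sc [[637.0, -251.0], [612.0, -340.0], [474.0, -302.0], [499.0, -211.0]] ctr [ 555.3 -275.9] edges [ 92.6 142.7  93.7 143.6] ang [-105.8  164.6   74.7  -15.9]
roll 0 [([0.635, -0.252, 0.062], np.float64(0.004)), ([0.61, -0.342, 0.064], np.float64(0.005)), ([0.47, -0.303, 0.06], np.float64(0.0055)), ([0.494, -0.211, 0.058], np.float64(0.0048))]
roll 1 [([0.622, -0.297, 0.04], np.float64(0.0872)), ([0.559, -0.319, 0.193], np.float64(0.0301)), ([0.489, -0.259, 0.102], np.float64(0.0911)), ([0.551, -0.219, -0.122], np.float64(0.0616))]
roll 2 [([0.568, -0.279, 0.183], np.float64(0.1106)), ([0.57, -0.282, 0.216], np.float64(0.0413)), ([0.543, -0.274, -0.037], np.float64(0.1581)), ([0.53, -0.275, -0.176], np.float64(0.053))]
roll 3 [([0.578, -0.242, 0.191], np.float64(0.035)), ([0.623, -0.297, 0.107], np.float64(0.0889)), ([0.52, -0.329, -0.123], np.float64(0.057)), ([0.479, -0.257, 0.037], np.float64(0.088))]
top 85 [[311, 128], [311
[... 671 characters left out ...]
346, 281], [258, 235], [258, 180], [360, 180], [389, 192]] [[747.0, -15.0], [686.0, -79.0], [477.0, -136.0], [351.0, -25.0], [525.0, 160.0], [598.0, 181.0]] ((563.19921875, -5.07781982421875), (318.84246826171875, 281.518798828125), 46.91670608520508)
sc 120 [[303, 184], [385, 224], [350, 281], [264, 230]] [[437.0, 47.0], [651.0, 96.0], [692.0, -73.0], [476.0, -117.0]] ((564.7363891601562, -13.221847534179688), (221.1927032470703, 174.27835083007812), 12.953896522521973)
sc 170 [[384, 224], [350, 278], [265, 230], [304, 184]] [[645.0, 105.0], [684.0, -61.0], [469.0, -108.0], [431.0, 58.0]] ((557.2159423828125, -1.2311477661132812), (221.07601928710938, 171.11294555664062), 12.56544017791748)
```

Cover: centre about (0.553, -0.277), long axis at -15.8°, edges 144–146 × 94 mm, and triangulated height 58–64 mm, so it is consistent. Tray: centre about (0.560, -0.012), yaw 12.6°. The tool's y is already at 74.3°, which is across the handle, so the approach is pure translation.

Emit:
move_arm --increments '[{"jaw": -1, "linear": [-3.8, -4.0, 0], "roll": 0}, {"jaw": -1, "linear": [-3.8, -4.0, 0], "roll": 0}, {"jaw": -1, "linear": [-3.8, -4.0, 0], "roll": 0}, {"jaw": -1, "linear": [-3.8, -4.0, 0], "roll": 0}, {"jaw": -1, "linear": [-3.8, -4.0, 0], "roll": 0}, {"jaw": -1, "linear": [-3.8, -4.0, 0], "roll": 0}, {"jaw": -1, "linear": [-3.8, -4.0, 0], "roll": 0}, {"jaw": -1, "linear": [-3.8, -4.0, 0], "roll": 0}]' --squeeze 40

```text
clock: 1.1
tcp_pos: [0.3485, 0.1134, 0.221]
orientation: [0.428, 3.112, 0.0]
ft_force: [-0.5, 0.2, 0.4]
grip_width: 0.0859
finger_force: 0.0
```

Emit:
move_arm --increments '[{"jaw": -1, "linear": [-3.8, -4.0, 0], "roll": 0}, {"jaw": -1, "linear": [-3.8, -4.0, 0], "roll": 0}, {"jaw": -1, "linear": [-3.8, -4.0, 0], "roll": 0}, {"jaw": -1, "linear": [-3.8, -4.0, 0], "roll": 0}, {"jaw": -1, "linear": [-3.8, -4.0, 0], "roll": 0}, {"jaw": -1, "linear": [-3.8, -4.0, 0], "roll": 0}, {"jaw": -1, "linear": [-3.0, -3.0, 0], "roll": 0}, {"jaw": -1, "linear": [0, 0, 0], "roll": 0}]'

```text
clock: 2.1
tcp_pos: [0.5241, -0.2168, 0.2197]
orientation: [-0.433, -3.11, -0.0]
ft_force: [0.0, 1.5, 0.1]
grip_width: 0.0853
finger_force: 0.0
```

```bash
cat >> h.py <<'E'
from scipy.spatial.transform import Rotation as Ro
def goal(x,y,z,yaw):
    st=arm.observe(); R=Ro.from_rotvec(st['orientation']).as_matrix(); p=st['tcp_pos']
    ya=np.degrees(np.arctan2(R[1,1],R[0,1])); e=(yaw-ya+90)%180-90
    print('t',round(st['clock'],2),'tcp',p.round(4),'zaxis',R[:,2].round(3),'y-yaw',round(ya,1),'q',st['qpos'].round(2),'w',round(st['grip_width'],4),'F',st['ft_force'].round(1))
    print('tool shift cm',(R.T@(np.array([x,y,z])-p)*100).round(2),'roll',round(-np.radians(e),3))
E
python3 - <<'E'
from h import *
goal(.553,-.277,.083,74.2); d=snap('top','top1'); s=snap('scene','sc1')
cv2.imwrite('pics/m1.png',np.hstack([cv2.resize(d['frame'][110:260,300:450,::-1],(400,400)),cv2.resize(s['frame'][180:340,150:310,::-1],(400,400))]))
E
```

```text
t 2.1 tcp [ 0.5241 -0.2168  0.2197] zaxis [-0.001  0.    -1.   ] y-yaw 74.2 q [-0.39  0.31  0.09  1.35 -0.   -0.12] w 0.0853 F [0.  1.5 0.1]
tool shift cm [-4.44 -5.   13.66] roll -0.001
```

View pics/m1.png

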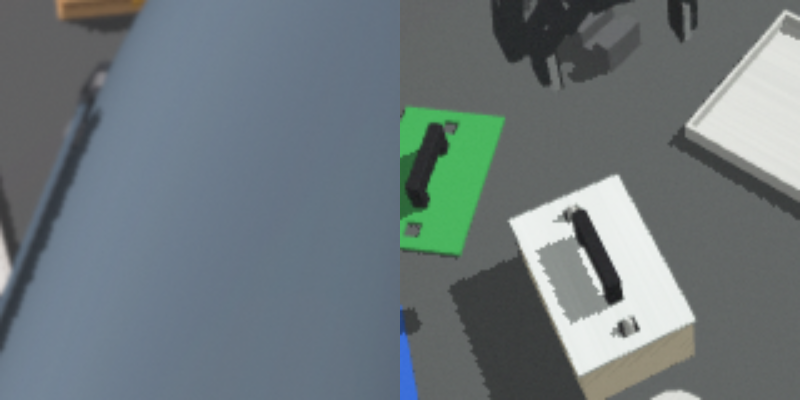

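The top view is blocked by the arm; the scene view shows the box undisturbed and the gripper at the upper edge of the crop. I'll go over the handle and stop above it.

Emit:
move_arm --increments '[{"jaw": -1, "linear": [-2.2, -2.5, 0], "roll": 0}, {"jaw": -1, "linear": [-2.2, -2.5, 0], "roll": 0}, {"jaw": -1, "linear": [0, 0, 3.0], "roll": 0}, {"jaw": -1, "linear": [0, 0, 3.0], "roll": 0}, {"jaw": -1, "linear": [0, 0, 1.5], "roll": 0}, {"jaw": -1, "linear": [0, 0, 0], "roll": 0}]'

```text
clock: 2.95
tcp_pos: [0.5518, -0.2735, 0.1457]
orientation: [-0.427, -3.111, -0.001]
ft_force: [-1.0, -0.4, -0.2]
grip_width: 0.0855
finger_force: 0.0
```

```bash
python3 - <<'E'
from h import *
goal(.553,-.277,.083,74.2); s=snap('scene','sc2')
cv2.imwrite('pics/m2.png',cv2.resize(s['frame'][190:340,150:350,::-1],(800,600),interpolation=cv2.INTER_CUBIC))
E
```

```text
t 2.95 tcp [ 0.5518 -0.2735  0.1457] zaxis [-0.001  0.001 -1.   ] y-yaw 74.4 q [-0.46  0.43  0.07  1.22 -0.   -0.19] w 0.0855 F [-1.  -0.4 -0.2]
tool shift cm [-0.22 -0.3   6.27] roll 0.003
```

View pics/m2.png

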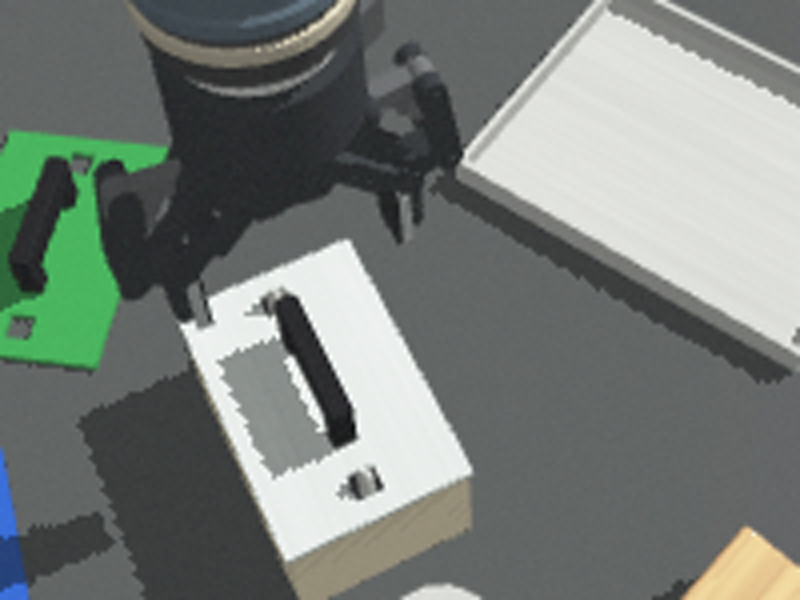

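The gripper straddles the box correctly, with tips at crop (200,320) and (405,235) either side of the handle (315,365). I'll descend and then close gently.

Emit:
move_arm --increments '[{"jaw": -1, "linear": [-0.2, -0.3, 1.5], "roll": 0}, {"jaw": -1, "linear": [0, 0, 1.6], "roll": 0}, {"jaw": -1, "linear": [0, 0, 1.6], "roll": 0}, {"jaw": -1, "linear": [0, 0, 1.5], "roll": 0}, {"jaw": -1, "linear": [0, 0, 0], "roll": 0}, {"jaw": -1, "linear": [0, 0, 0], "roll": 0}]'

```text
clock: 3.75
tcp_pos: [0.5536, -0.2782, 0.0843]
orientation: [0.429, 3.112, -0.0]
ft_force: [0.4, 0.1, 0.9]
grip_width: 0.0855
finger_force: 0.0
```

```bash
python3 - <<'E'
from h import *
goal(.553,-.277,.083,74.2)
E
```

```text
t 3.75 tcp [ 0.5536 -0.2782  0.0843] zaxis [ 0. -0. -1.] y-yaw 74.3 q [-0.47  0.47 -0.02  1.08 -0.   -0.19] w 0.0855 F [0.4 0.1 0.9]
tool shift cm [0.09 0.09 0.13] roll 0.002
```

Emit:
move_arm --increments '[{"jaw": -0.2, "linear": [0, 0.1, 0.1], "roll": 0}, {"jaw": 0.3, "linear": [0, 0, 0], "roll": 0}, {"jaw": 0.6, "linear": [0, 0, 0], "roll": 0}, {"jaw": 1, "linear": [0, 0, 0], "roll": 0}, {"jaw": 1, "linear": [0, 0, 0], "roll": 0}, {"jaw": 1, "linear": [0, 0, 0], "roll": 0}, {"jaw": 1, "linear": [0, 0, 0], "roll": 0}, {"jaw": 1, "linear": [0, 0, 0], "roll": 0}]' --squeeze 50

```text
clock: 4.75
tcp_pos: [0.5538, -0.2772, 0.0834]
orientation: [0.429, 3.112, -0.0]
ft_force: [-0.8, 0.5, 5.1]
grip_width: 0.0098
finger_force: 49.3
```

Gripped at 49 N. I'll lift slowly and straight up.

Emit:
move_arm --increments '[{"jaw": 1, "linear": [0, 0, -0.4], "roll": 0}, {"jaw": 1, "linear": [0, 0, -0.6], "roll": 0}, {"jaw": 1, "linear": [0, 0, -0.8], "roll": 0}, {"jaw": 1, "linear": [0, 0, -0.8], "roll": 0}, {"jaw": 1, "linear": [0, 0, -0.8], "roll": 0}, {"jaw": 1, "linear": [0, 0, -0.8], "roll": 0}, {"jaw": 1, "linear": [0, 0, -0.8], "roll": 0}, {"jaw": 1, "linear": [0, 0, 0], "roll": 0}]'

```text
clock: 5.75
tcp_pos: [0.5541, -0.2773, 0.1338]
orientation: [0.429, 3.111, -0.001]
ft_force: [0.7, 0.4, -3.3]
grip_width: 0.0097
finger_force: 48.9
```

```bash
python3 - <<'E'
from h import *
goal(.560,-.0125,.14,102.6); s=snap('scene','sc3')
cv2.imwrite('pics/m3.png',cv2.resize(s['frame'][190:340,150:350,::-1],(800,600),interpolation=cv2.INTER_CUBIC))
E
```

```text
t 5.75 tcp [ 0.5541 -0.2773  0.1338] zaxis [ 0.001 -0.001 -1.   ] y-yaw 74.3 q [-0.46  0.44  0.06  1.19 -0.   -0.19] w 0.0097 F [ 0.7  0.4 -3.3]
tool shift cm [ 6.59 25.65 -0.63] roll -0.494
```

View pics/m3.png

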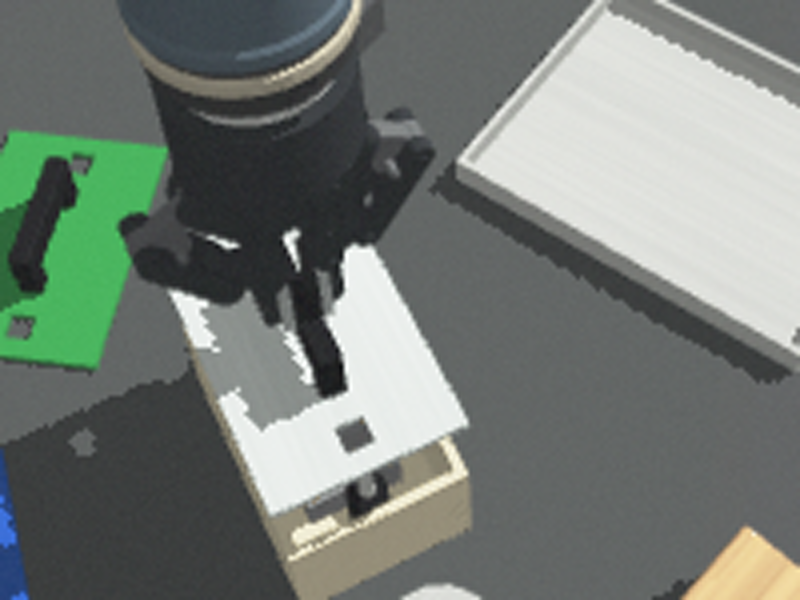

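The cover is off the pins and the open box shows beneath it (pin at crop 365,490; hole at 355,433). I'll check the plate's in-hand offset from its corners (170,290), (270,515), (467,425), (375,245).

```bash
python3 - <<'E'
from h import *
s=dict(np.load('pics/sc3.npz'))
q=np.array([(170,290),(270,515),(467,425),(375,245)])/4+[149.6,189.6]
for z in(.106,.114,.118):
  w=np.array([onz(s,*p,z)[:2] for p in q])*1000; e=np.diff(np.vstack([w,w[:1]]),axis=0)
  print(z,w.round().tolist(),w.mean(0).round(1),np.linalg.norm(e,axis=1).round(1),np.degrees(np.arctan2(e[:,1],e[:,0])).round(1))
h=onz(s,149.6+355/4,189.6+433/4,.114)*1000; print('hole',h, 'implied centre',h[:2]-54*np.array([np.cos(np.radians(-15.8)),np.sin(np.radians(-15.8))]))
print(arm.observe()['ft_torque'])
E
```

```text
0.106 [[487.0, -306.0], [607.0, -340.0], [634.0, -250.0], [534.0, -219.0]] [ 565.5 -278.5] [125.2  93.5 104.7  98.4] [ -15.8   73.7  162.8 -118.3]
0.114 [[492.0, -307.0], [611.0, -341.0], [637.0, -252.0], [538.0, -222.0]] [ 569.4 -280.7] [123.7  92.4 103.5  97.2] [ -15.8   73.7  162.8 -118.3]
0.118 [[494.0, -308.0], [613.0, -342.0], [638.0, -254.0], [540.0, -223.0]] [ 571.3 -281.8] [122.9  91.8 102.8  96.6] [ -15.8   73.7  162.8 -118.3]
hole [ 606.2764765  -290.75535777  114.        ] implied centre [ 554.31670485 -276.05222443]
[-0.07012646 -0.01027568 -0.01665454]
```

The far corners are hidden by the gripper. The hole gives the plate centre as (0.554, -0.276), so the grip is centred. Next I carry it over the tray.

Emit:
move_arm --increments '[{"jaw": 1, "linear": [0.4, 1.6, 0], "roll": 0}, {"jaw": 1, "linear": [0.8, 3.2, 0], "roll": 0}, {"jaw": 1, "linear": [1.0, 4.0, 0], "roll": 0}, {"jaw": 1, "linear": [1.1, 4.2, 0], "roll": 0}, {"jaw": 1, "linear": [1.1, 4.2, 0], "roll": 0}, {"jaw": 1, "linear": [1.0, 4.0, 0], "roll": 0}, {"jaw": 1, "linear": [0.7, 2.9, 0], "roll": 0}, {"jaw": 1, "linear": [0.4, 1.5, 0], "roll": 0}]'

```text
clock: 6.8
tcp_pos: [0.5598, -0.0109, 0.1328]
orientation: [-0.426, -3.112, -0.0]
ft_force: [0.5, 0.2, -1.7]
grip_width: 0.0103
finger_force: 48.9
```

Emit:
move_arm --increments '[{"jaw": 1, "linear": [0, 0, 0], "roll": -0.08}, {"jaw": 1, "linear": [0, 0, 0], "roll": -0.12}, {"jaw": 1, "linear": [0, 0, 0], "roll": -0.12}, {"jaw": 1, "linear": [0, 0, 0], "roll": -0.11}, {"jaw": 1, "linear": [0, 0, 0], "roll": -0.06}, {"jaw": 1, "linear": [0, 0, 0], "roll": 0}]'

```text
clock: 7.55
tcp_pos: [0.56, -0.0132, 0.1328]
orientation: [0.338, -3.123, 0.0]
ft_force: [-0.2, 0.9, -3.1]
grip_width: 0.01
finger_force: 48.9
```

```bash
python3 - <<'E'
from h import *
goal(.560,-.0125,.03,102.6); s=snap('scene','sc4')
cv2.imwrite('pics/m4.png',cv2.resize(s['frame'][150:300,230:430,::-1],(800,600),interpolation=cv2.INTER_CUBIC))
E
```

```text
t 7.55 tcp [ 0.56   -0.0132  0.1328] zaxis [-0.001 -0.    -1.   ] y-yaw 102.3 q [-0.02  0.34 -0.1   1.13 -0.   -0.24] w 0.01 F [-0.2  0.9 -3.1]
tool shift cm [-0.02  0.07 10.28] roll -0.005
```

View pics/m4.png

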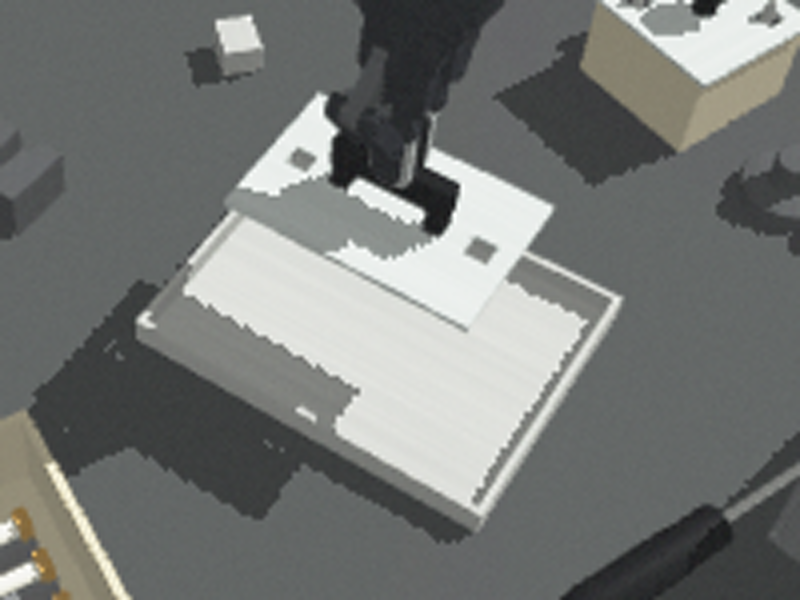

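The plate is level, aligned with the tray and above it (holes at crop (302,157) and (481,250)). The box contents are visible at lower left. Next I lower it; contact is expected at TCP z ≈ 0.027.

Emit:
move_arm --increments '[{"jaw": 1, "linear": [0, 0, 1.2], "roll": 0}, {"jaw": 1, "linear": [0, 0, 2.0], "roll": 0}, {"jaw": 1, "linear": [0, 0, 2.0], "roll": 0}, {"jaw": 1, "linear": [0, 0, 2.0], "roll": 0}, {"jaw": 1, "linear": [0, 0, 1.5], "roll": 0}, {"jaw": 1, "linear": [0, 0, 0.7], "roll": 0}, {"jaw": 1, "linear": [0, 0, 0.3], "roll": 0}, {"jaw": 1, "linear": [0, 0, 0], "roll": 0}]'

```text
clock: 8.6
tcp_pos: [0.5606, -0.0131, 0.0363]
orientation: [-0.339, 3.123, -0.0]
ft_force: [-0.1, 0.5, -1.9]
grip_width: 0.0097
finger_force: 48.9
```

Emit:
move_arm --increments '[{"jaw": 1, "linear": [0, 0, 0.2], "roll": 0}, {"jaw": 1, "linear": [0, 0, 0.1], "roll": 0}, {"jaw": 1, "linear": [0, 0, 0.1], "roll": 0}, {"jaw": 1, "linear": [0, 0, 0.1], "roll": 0}, {"jaw": 1, "linear": [0, 0, 0], "roll": 0}]'

```text
clock: 9.22
tcp_pos: [0.5603, -0.013, 0.0309]
orientation: [0.339, -3.123, 0.0]
ft_force: [0.7, 0.3, -2.4]
grip_width: 0.0095
finger_force: 48.9
```

Emit:
move_arm --increments '[{"jaw": 1, "linear": [0, 0, 0.1], "roll": 0}, {"jaw": 1, "linear": [0, 0, 0.1], "roll": 0}, {"jaw": 1, "linear": [0, 0, 0.1], "roll": 0}, {"jaw": 1, "linear": [0, 0, 0], "roll": 0}]'

```text
clock: 9.72
tcp_pos: [0.5602, -0.0131, 0.0279]
orientation: [0.339, -3.123, 0.0]
ft_force: [0.6, -0.1, -2.5]
grip_width: 0.0095
finger_force: 48.9
```

Emit:
move_arm --increments '[{"jaw": 1, "linear": [0, 0, 0.1], "roll": 0}, {"jaw": 1, "linear": [0, 0, 0], "roll": 0}]'

```text
clock: 9.98
tcp_pos: [0.5604, -0.0131, 0.0274]
orientation: [-0.339, 3.123, -0.0]
ft_force: [-1.8, 0.3, 2.8]
grip_width: 0.0099
finger_force: 49.5
```

Contact: the vertical force went from -2.5 to +2.8 N at the expected height. I'll release and then rise.

Emit:
move_arm --increments '[{"jaw": 0.75, "linear": [0, 0, 0], "roll": 0}, {"jaw": 0.6, "linear": [0, 0, 0], "roll": 0}, {"jaw": 0.3, "linear": [0, 0, 0], "roll": 0}, {"jaw": 0, "linear": [0, 0, 0], "roll": 0}, {"jaw": 0, "linear": [0, 0, 0], "roll": 0}]' --squeeze 20

```text
clock: 10.6
tcp_pos: [0.5603, -0.0131, 0.027]
orientation: [0.339, -3.123, 0.0]
ft_force: [0.4, 0.1, 0.5]
grip_width: 0.0427
finger_force: 0.0
```

Emit:
move_arm --increments '[{"jaw": 0, "linear": [0, 0, -1], "roll": 0}, {"jaw": 0, "linear": [0, 0, -2], "roll": 0}, {"jaw": 0, "linear": [0, 0, -3], "roll": 0}, {"jaw": 0, "linear": [0, 0, -4], "roll": 0}, {"jaw": 0, "linear": [0, 0, -4], "roll": 0}, {"jaw": 0, "linear": [0, 0, -4], "roll": 0}, {"jaw": 0, "linear": [0, 0, -2], "roll": 0}, {"jaw": 0, "linear": [0, 0, 0], "roll": 0}]'

```text
clock: 11.6
tcp_pos: [0.5612, -0.0131, 0.229]
orientation: [-0.339, 3.12, -0.001]
ft_force: [-0.2, 0.1, -0.4]
grip_width: 0.0425
finger_force: 0.0
```

```bash
python3 - <<'E'
from h import *
goal(.560,-.0125,.03,102.6); s=snap('scene','sc5')
cv2.imwrite('pics/m5.png',cv2.resize(s['frame'][130:350,170:440,::-1],(736,600),interpolation=cv2.INTER_CUBIC))
E
```

```text
t 11.6 tcp [ 0.5612 -0.0131  0.229 ] zaxis [ 0.004 -0.    -1.   ] y-yaw 102.4 q [-0.02  0.3   0.09  1.36 -0.   -0.24] w 0.0425 F [-0.2  0.1 -0.4]
tool shift cm [ 0.17  0.1  19.9 ] roll -0.004
```

View pics/m5.png

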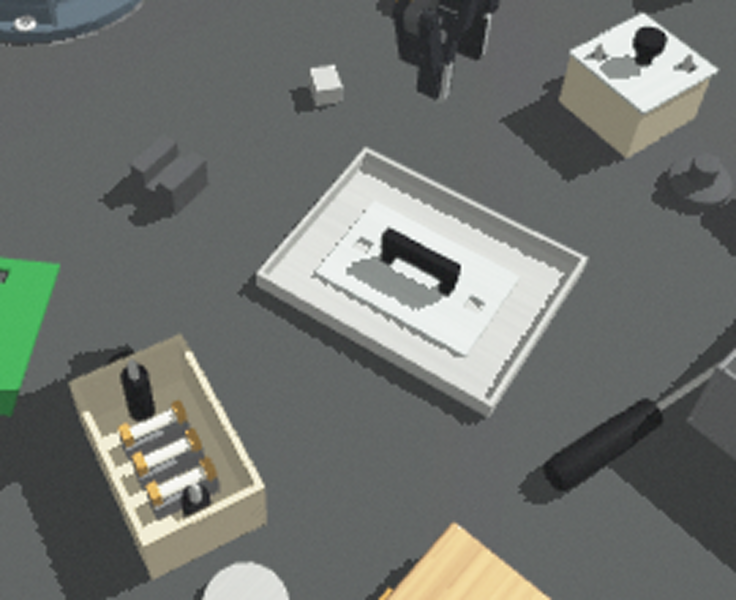

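The cover lies flat and handle up, centred in the tray (crop 420,270). The fuse box is open with its fuses visible (170,450), the junction box (640,80) is closed, and the gripper is clear.

```bash
python3 -c "
from workcell import order; print(order.hand_in())"
```

```text
the job is handed in; nothing more can be done
None
```

The fuse box is open and its fuses are exposed; the cover lies flat, handle up, in the steel tray, the junction box is untouched, and the job was handed in at about 12 s.

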